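# Fit the tube wheel onto the inclined drive shaft of the bench rotator

## Robot

A 7-joint arm with a two-finger parallel gripper is mounted at the origin on a cart in front of the work surface, level with it; the furniture and walls round the work are solid. World frame = base frame: x ahead of the robot, y to its left, z up, the work surface at z = 0. Lengths are in mm, angles in rad, forces in N, time in s.
With the tool pointing down it reaches from about 425 to 875 mm from the base axis. Payload 8.4 kg.
Tool frame: the origin (TCP) lies at the very end of the fingers, on their centre line; the grasp point (between the pads) lies 19 mm behind it (ctrl.grip_depth is the distance from the TCP to the grasp point, in mm); z points along the fingers, y is the line along which they close (so a half turn about z gives the same grasp; the last joint's range is limited). The gripper opens to 85 mm and grips with 20 to 120 N. Pads are 22 mm wide; open, the fingers measure 114 mm over their backs; the gripper's body (76 mm by 85 mm) begins 54 mm behind the grasp point. The pads swing forward as they close: fully open they stand 13 mm farther back than shut.
Start: joints at [-1.367, 0.333, 0.04, 1.465, -0.013, 1.343, -0.059], TCP at [193.827, 620.399, 231.308] pointing down, gripper open.
Joint ranges: [-2.58, 2.58], [-0.38, 2.09], [-1.3, 1.39], [0.25, 2.4], [-1.5, 4.64], [0.08, 2.09], [-2.65, 2.65]. Speed limits (rad/s): [2.22, 2.22, 2.79, 2.79, 3.14, 3.14, 3.14].

## Interface

Orientations are given as [roll, pitch, yaw] about the fixed x, y, z axes, in that order (R = Rz(yaw) Ry(pitch) Rx(roll)).
In Python, from cell import ctrl gives the robot as it stands.
- The arm moves only by the tool drive_effector, called as name(argument=value, ...) on one line, values as JSON. Schema: {"type":"object","properties":{"increments":{"type":"object","properties":{"sx":{"type":"array","items":{"type":"number"},"minItems":1,"maxItems":5},"sy":{"type":"array","items":{"type":"number"},"minItems":1,"maxItems":5},"sz":{"type":"array","items":{"type":"number"},"minItems":1,"maxItems":5},"ax":{"type":"array","items":{"type":"number"},"minItems":1,"maxItems":5},"ay":{"type":"array","items":{"type":"number"},"minItems":1,"maxItems":5},"az":{"type":"array","items":{"type":"number"},"minItems":1,"maxItems":5}},"additionalProperties":false,"required":["sx","sy","sz","ax","ay","az"]},"finger_gap":{"type":"number"},"clamp_n":{"type":"number"},"only":{"type":"string"},"quiet":{"type":"boolean"},"lines":{"type":"string"}},"required":["increments"],"additionalProperties":false}. increments is an object with one list for each field, all of the same length, 1 to 5, a row being the entries at one place: sx, sy, sz (the shift in mm), ax, ay, az (a rotation vector in rad); each row shifts and turns the commanded pose from where the row before left it, along the tool's axes as they then stand; what a row does not reach is not made up. A row lasts 1/10 s, in which the tool goes at most 50 mm and 0.15 rad, less where a joint would pass 70% of its speed; a pose out of reach is approached as far as the arm can. finger_gap is the finger opening in mm, set as the call begins (left out keeps the last). The fingers move at their own pace and stop on an object; clamp_n is the grip in N (left out, the last holds). Time passes only in rows, so rows that do not move let the fingers close. The tool returns the time, the measured TCP pose, the force, the opening and the grip force at its end. only (a regular expression) keeps the lines of the reply that match it, lines (a string "A,B") keeps lines A to B, and quiet returns only ok. Input that does not fit is refused with a message, and nothing moves.
- ctrl.get_obs(): the state, without advancing time (a new reading comes with each control period).
- ctrl.read_camera(name): name is "scene" or "side" or "wrist"; returns the picture (480x640x3 uint8, blue, green, red); there is no depth.
- ctrl.camera_model(name): a dict with "camera_matrix" (3x3 intrinsics, pixels), "k1" (the pictures are not rectified: a ray, as slopes to the right and down, at radius r is drawn at 1 + k1 r^2 times it, then the intrinsics apply), "R" (3x3) and "t" (3): a world point X has camera coordinates R X + t. Camera axes: x right, y down, z forward; pixel columns grow to the right and rows downward; lengths in mm; the calibration is good to about 2 mm. A picture is of the moment at which its call begins: read the wrist's pose just before it. camera_model takes no time and is no camera call; for the wrist camera it gives the pose at the moment of the call.
- ctrl.hand_in(): hands the job in; it is judged then, once.
The state is a dict: "time": time; "joint_positions": joint angles; "joint_vel": joint speeds; "effort": joint torques, N m; "tcp_pos": TCP position; "eef_rot": TCP orientation; "contact_force": force on the tool from outside, world axes, zero at the start; "ft_torque": the same for the moment, N m; "finger_gap": finger opening in mm; "finger_force": force on a finger pad.
Only numpy, scipy, OpenCV 4.12 (cv2) and the standard library are available. Lean on these libraries where they do the work, as an engineer would, in place of code of your own. Each camera call takes 0.05 s, during which the arm holds its last target. There are 200 camera calls.

## Task

Pick up the pale aluminium tube wheel by its black bridge handle and seat it fully home on the inclined drive shaft of the white bench rotator, with the flat of its bore matched to the flat of the shaft, then let go of it. Fit it gently, without ramming it against the rotator, and leave the rotor cover, the jar and the timer where they are.

Things in the scene. Friction and masses are not known exactly. Their poses are not given: they have to be found in the camera images.
- tube_wheel: Loose pale aluminium disc, 120 mm across, 24 mm thick, 0.17 to 0.35 kg, lying flat on the worktop, black handle on top. Origin: centre of its underside, on the bore axis; z out through the handle. The round rim has one flat, on the -x side, 48 mm from the axis, parallel to the flat of the bore and on the same side. Five white cups stand on the disc, tops at z = 32 mm.
- wheel_bore (a point): Mouth of the wheel's bore: same point and axes as the wheel's origin. The D-shaped bore runs right through the 24 mm disc, 29 mm in diameter, with one flat on its -x side, square to x, 8.7 mm from the axis, and a 3 mm lead-in chamfer at this underside.
- wheel_handle (a point): Middle of the crossbar of the wheel's bridge handle, 54 mm above the wheel's origin, same axes. The bar runs along y: 76 mm long, 16 mm thick in x, 20 mm high (44 to 64 mm above the underside), on posts at y = +-32 mm, open below. Grip it here, fingers closing along x, fingertips at least 35 mm above the underside.
- shaft_seat (a point): Centre of the 44 mm shoulder on the drive shaft, where the wheel's underside comes to rest. z points out along the shaft, which leans 30 degrees from vertical to the rotator's front; turns with the shaft. Seated: wheel origin here, its x and z along this x and z. Flats not matched: the wheel stops about 25 mm or more short. A stiff drive (0.8 N m) holds the shaft.
- shaft_tip (a point): Middle of the free end of the steel shaft stub, 34 mm out from the shoulder, same axes. The stub is 26 mm in diameter with one flat over its whole length on its -x side, square to x, 7 mm from the axis; the last 6 mm taper inwards by 4 mm all round, the flat too. The wheel's bore has 1.5 mm of play all round it and about 8 degrees of play in rotation.
- rotator: White wedge-shaped bench rotator fixed to the worktop, 120 mm deep, 130 mm wide, 90 mm high. Origin: on the worktop, in its mid-plane, 70 mm behind its front edge; its front faces its own -x, roughly towards the robot. The centre of the shaft's shoulder is 34 mm in front of the origin and 83 mm above the worktop.
- rotor_cover: Bystander: round grey rotor cover with a black knob, 109 mm across, 31 mm high, lying on the worktop nearer the robot than the rotator. Origin: centre of its underside.
- specimen_jar: Bystander: specimen jar with a screw lid, 52 mm across, 69 mm high, standing to the left of the rotator. Origin: centre of its underside.
- lab_timer: Bystander: small white timer, 64 x 68 x 18 mm, lying at the right front of the worktop. Origin: centre of its underside.

How it is judged:
By the outcome, as a careful person would: the job done as asked, in the order asked, and still so for the second after the job is handed in, with the robot touching nothing.
It also fails if it takes over 48 s, if anything falls off the work surface, if the arm or the gripper's body presses on something with over 40 N, if the wrist force passes 120 N, or if a joint passes its speed limit or range.

## Working session

There is one attempt and no reset: what is moved stays moved. The work goes in short steps, Python scripts to look and compute and a tool call to move; the robot and the scene stay as the last step left them, time stands still between calls to the robot, and variables do not carry over. Pictures are saved under pics/ and viewed, at most 10 in all, crops included, and the job is handed in when it is done.

```bash
ls; mkdir -p pics
```

Run:
```python
from cell import ctrl
import cv2
for n in ("scene","side"):
    cv2.imwrite(f"pics/{n}0.png",ctrl.read_camera(n))
    m=ctrl.camera_model(n);print(n,m)
o=ctrl.get_obs();print(o)
```

```text
cell.py
pics
scene {'camera_matrix': array([[592.57226196,   0.        , 328.41714871],
       [  0.        , 592.57226196, 236.38077628],
       [  0.        ,   0.        ,   1.        ]]), 'k1': -0.10498259913658382, 'R': array([[ 0.70803183, -0.706174  , -0.00303312],
       [-0.4580154 , -0.4559427 , -0.76311083],
       [ 0.53750611,  0.54169598, -0.64626052]]), 't': array([-229.43192697,  372.40960979, 1167.30526435])}
side {'camera_matrix': array([[560.82794226,   0.        , 318.09184272],
       [  0.        , 560.82794226, 236.46846464],
       [  0.        ,   0.        ,   1.        ]]), 'k1': -0.04312500325448476, 'R': array([[ 0.94421017, -0.32892814, -0.01653577],
       [-0.15250268, -0.39216435, -0.90716595],
       [ 0.29190767,  0.85907706, -0.42044799]]), 't': array([-412.21110987,  243.38360598, 1456.38978442])}
{'time': 0.1, 'joint_positions': array([-1.36722576,  0.33384499,  0.03990629,  1.46616745, -0.01346951,
        1.34335293, -0.05849297]), 'joint_vel': array([ 0.00024826, -0.00046367, -0.00047639, -0.00321648,  0.00115272,
       -0.00081297, -0.00074761]), 'effort': array([ 3.77109158e-03, -6.60024333e+01,  1.36988729e+00, -4.06474936e+01,
        1.70098501e-02,  8.98929778e-03, -1.94630445e-05]), 'tcp_pos': array([193.70153643, 620.02139785, 230.51512972]), 'eef_rot': array([-3.14008631e+00,  4.34489609e-05,  2.83876685e+00]), 'contact_force': array([-0.42486311,  0.77823471, -0.29432025]), 'ft_torque': array([0.02206607, 0.05634344, 0.03843249]), 'finger_force': 0.0, 'finger_gap': 84.88077102044025}
```

View pics/scene0.png

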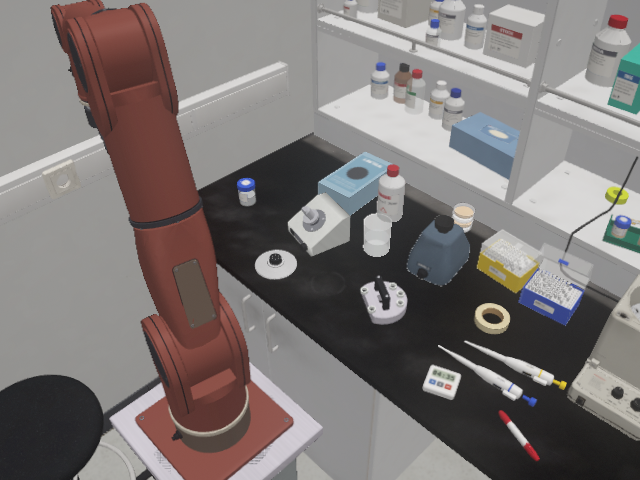

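View pics/side0.png

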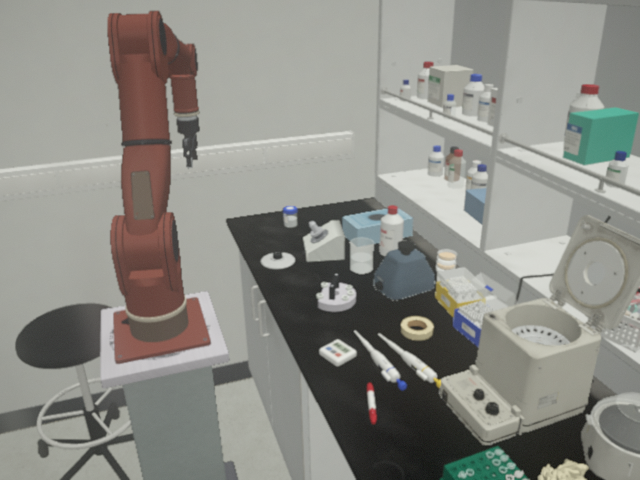

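The scene view shows the rotator near (315,222), its shaft near (312,217), the wheel near (383,300), the cover at (276,263), the jar at (247,192) and the timer at (442,381). In the side view, the wheel is at (337,295) and the rotator at (323,240). I'll enlarge both next.

Run:
```python
import cv2,numpy as np
a=cv2.imread("pics/scene0.png");b=cv2.imread("pics/side0.png")
f=lambda i,x,y,w,h:cv2.resize(i[y:y+h,x:x+w],None,fx=6,fy=6,interpolation=cv2.INTER_CUBIC)
w,h=66,50
top=np.hstack([f(a,282,190,w,h),f(a,352,274,w,h)])
bot=np.hstack([f(b,290,212,w,h),f(b,304,266,w,h)])
cv2.imwrite("pics/z.png",np.vstack([top,bot]))
```

```text
(no output)
```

View pics/z.png

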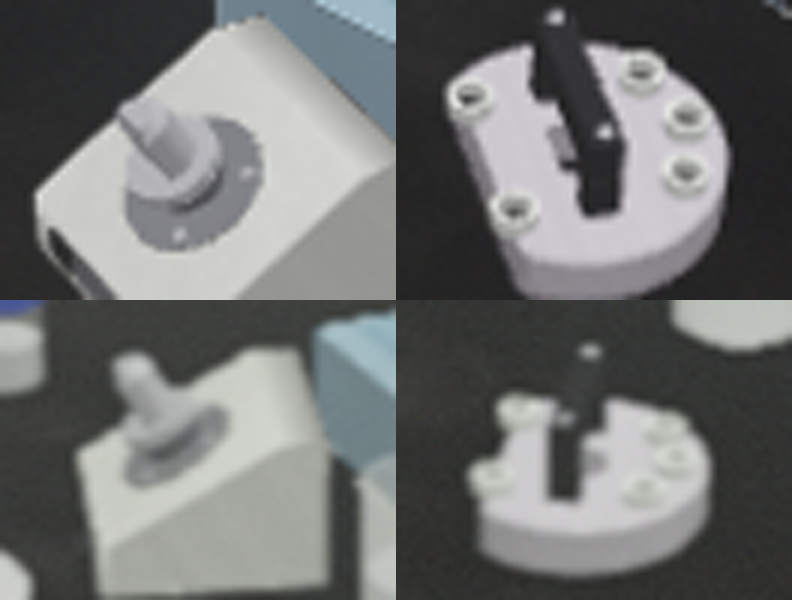

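The crops show the handle screw tops at scene (378.5,276.7) and (386.7,295.8), and at side (336.3,274.3) and (332.3,285.7). The wheel's flat faces lower left in the scene view. The shaft tip is at about scene (305,211) and its shoulder at about (311,219). The shaft flat isn't clear here, so I need the wrist camera.

Create h.py:
```python
import numpy as np, cv2
from scipy.spatial.transform import Rotation as Ro
from scipy.optimize import least_squares
def dist(m): return np.array([m["k1"],0,0,0,0.])
def proj(m,X):
    c=np.atleast_2d(X)@np.array(m["R"]).T+m["t"]; s=c[:,:2]/c[:,2:]
    s=s*(1+m["k1"]*(s**2).sum(1,keepdims=True)); K=m["camera_matrix"]
    return s*[K[0,0],K[1,1]]+K[:2,2]
def atz(m,uv,z):
    return least_squares(lambda p:(proj(m,[p[0],p[1],z])-uv).ravel(),[400,200]).x
def tri(ms,uvs):
    return least_squares(lambda p:np.concatenate([(proj(m,p)-u).ravel() for m,u in zip(ms,uvs)]),[400,200,50])
```

Run:
```python
from h import *; from cell import ctrl
s,d=ctrl.camera_model("scene"),ctrl.camera_model("side")
for a,b in (((378.5,276.7),(336.3,274.3)),((386.7,295.8),(332.3,285.7)),((302+2,209),(311.5,222.5)),((311,219),(318,232))):
    r=tri([s,d],[a,b]);print(r.x.round(1),r.cost.round(2),atz(s,a,64),atz(d,b,64))
w=ctrl.camera_model("wrist");print(w)
o=ctrl.get_obs();T=Ro.from_euler('xyz',o['eef_rot']).as_matrix()
print("cam in tool",T.T@(-w['R'].T@w['t']-o['tcp_pos']), T.T@w['R'].T)
```

```text
[492.4   1.9  67.5] 0.0 [495.02146843   4.08034668] [494.88911814   8.11895321]
[460.3 -51.5  65.8] 0.02 [461.35597265 -50.53745244] [461.82421897 -48.06017139]
[510.3 274.1 111.5] 0.34 [549.73378231 319.07424857] [546.79118005 381.69146173]
[526.6 265.1  76.8] 1.97 [533.23787081 274.46537937] [541.67105463 299.40896184]
{'camera_matrix': array([[338.99286131,   0.        , 321.30063479],
       [  0.        , 338.99286131, 241.16755013],
       [  0.        ,   0.        ,   1.        ]]), 'k1': -0.01370335960324534, 'R': array([[ 0.29826346,  0.95448266, -0.00132917],
       [ 0.91977546, -0.28704525,  0.26761564],
       [ 0.25505295, -0.0810425 , -0.96352483]]), 't': array([-649.19180155,  -35.05501366,  378.75085993])}
cam in tool [ 6.75321477e+01 -9.77041058e-02 -1.42942064e+02] [[-4.72029723e-05 -9.63537327e-01 -2.67573948e-01]
 [ 9.99999983e-01 -9.28879490e-05  1.58079794e-04]
 [-1.77170177e-04 -2.67573936e-01  9.63537315e-01]]
```

drive_effector(increments={"sx":[-42, -42, -42, -42, -42], "sy":[-25, -25, -25, -25, -25], "sz":[0, 0, 0, 0, 0], "ax":[0, 0, 0, 0, 0], "ay":[0, 0, 0, 0, 0], "az":[0, 0, 0, 0, 0]})

```text
time: 0.6
tcp_pos: [358.0, 436.6, 231.1]
eef_rot: [-3.141, -0.0, 2.839]
contact_force: [0.3, -0.1, 0.2]
finger_gap: 85.2
finger_force: 0.0
```

drive_effector(increments={"sx":[-42, -42, -42, -42, -42], "sy":[-25, -25, -25, -25, -25], "sz":[0, 0, 0, 0, 0], "ax":[0, 0, 0, 0, 0], "ay":[0, 0, 0, 0, 0], "az":[0, 0, 0, 0, 0]})

```text
time: 1.1
tcp_pos: [521.0, 254.8, 231.2]
eef_rot: [-3.142, -0.0, 2.839]
contact_force: [0.9, 1.3, 0.1]
finger_gap: 85.6
finger_force: 0.0
```

drive_effector(increments={"sx":[0], "sy":[0], "sz":[0], "ax":[0], "ay":[0], "az":[0]})

```text
time: 1.2
tcp_pos: [524.5, 249.0, 231.2]
eef_rot: [-3.139, 0.003, 2.828]
contact_force: [0.4, 0.8, 0.4]
finger_gap: 85.4
finger_force: 0.0
```

Run:
```python
from h import *; from cell import ctrl; import pickle
m=ctrl.camera_model("wrist"); i=ctrl.read_camera("wrist")
cv2.imwrite("pics/w1.png",i); pickle.dump(m,open("w1.pkl","wb"))
```

```text
(no output)
```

View pics/w1.png

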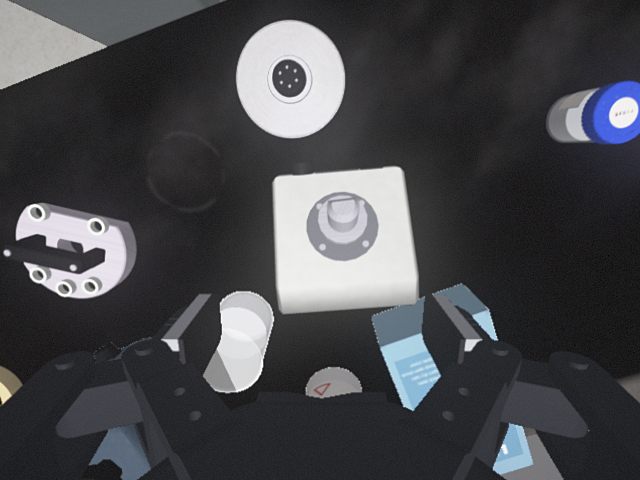

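The wrist view shows the shaft at about (342,215) with the rotator's top corners at (275,178) and (403,168). The wheel is at (75,250), and its handle screw tops are at about (8,252) and (73,267). I'll enlarge the shaft and the wheel.

Run:
```python
import cv2,numpy as np
a=cv2.imread("pics/w1.png")
f=lambda x,y,w,h,k:cv2.resize(a[y:y+h,x:x+w],None,fx=k,fy=k,interpolation=cv2.INTER_CUBIC)
cv2.imwrite("pics/z2.png",np.hstack([f(265,160,160,160,2.5),f(305,185,80,80,5)]))
cv2.imwrite("pics/z3.png",f(0,190,150,120,5))
```

```text
(no output)
```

View pics/z2.png

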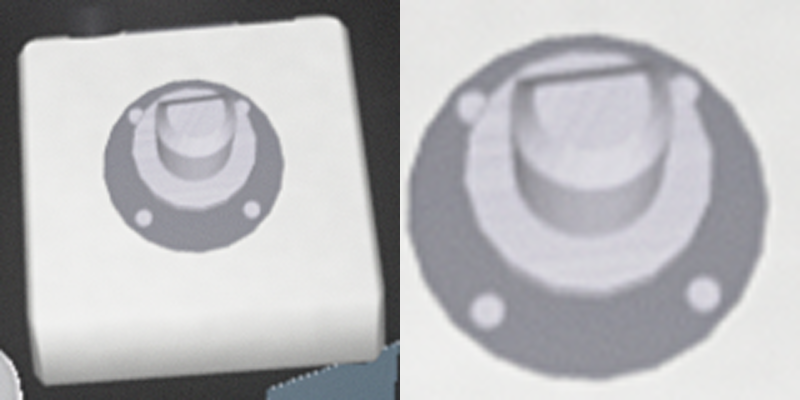

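View pics/z3.png

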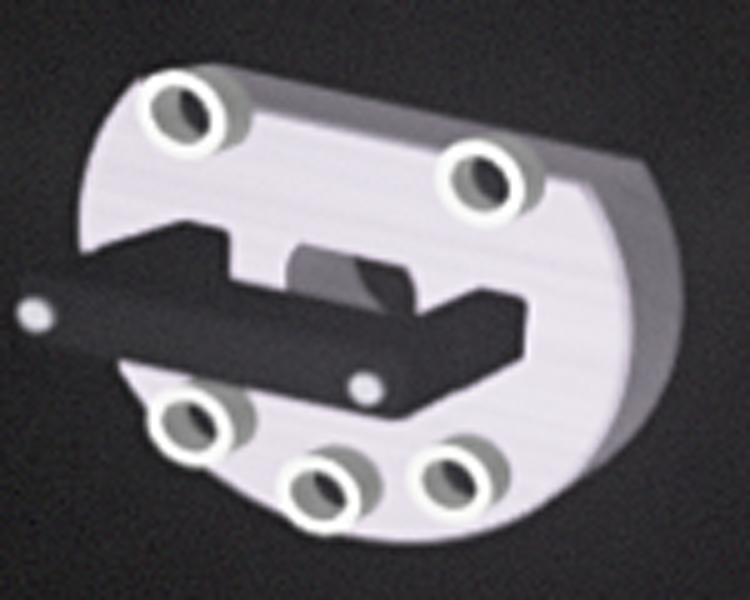

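The shaft flat is on the front side (top of the image), with the end-face chord from about (331.6,202.6) to (354.2,199.6) and the shoulder centre near (342.8,219.4). The wheel's screw tops are at (7,252.8) and (73.2,267.6), and its flat faces up in the image. Next I'll fit both poses.

Create fit.py:
```python
from h import *; from cell import ctrl; import pickle
m=pickle.load(open("w1.pkl","rb")); s,d=ctrl.camera_model("scene"),ctrl.camera_model("side")
def line(mm,P,Q,pts):
    a,b=proj(mm,[P,Q]); n=np.array([-(b-a)[1],(b-a)[0]]);n/=np.hypot(*n)
    return (np.array(pts)-a)@n
def W(p): # wheel
    R=Ro.from_euler('z',p[2]).as_matrix(); t=np.array([p[0],p[1],0])
    g=lambda *a:R@np.array(a)+t
    r=[proj(m,g(0,-32,64))-[7,252.8],proj(m,g(0,32,64))-[73.2,267.6],proj(m,g(-48,36,0))-[128,222],proj(m,g(-48,36,24))-[118,226.4],
     line(m,g(-48,-36,24),g(-48,36,24),[(57,212.4),(118,226.4)]),line(m,g(-48,-36,0),g(-48,36,0),[(43,203),(128,222)])]
    for c,u,v in((s,(386.7,295.8),(378.5,276.7)),(d,(332.3,285.7),(336.3,274.3))):
        r+=[proj(c,g(0,-32,64))-u,proj(c,g(0,32,64))-v]
    return np.concatenate([np.ravel(x) for x in r])
def seat(p):
    R=Ro.from_euler('z',p[2])*Ro.from_euler('y',-np.pi/6)*Ro.from_euler('z',p[3])
    return R.as_matrix(), np.array([p[0],p[1],0])+Ro.from_euler('z',p[2]).apply([-34,0,83])
def S(p):
    R,o=seat(p); R0,_=seat([*p[:3],0]); g=lambda *a:R@np.array(a)+o; f=lambda *a:R0@np.array(a)+o
    h=np.sqrt(81-9);k=np.sqrt(169-49);dd=p[4]
    r=[proj(m,g(0,0,0))-[342.8,219.4],proj(m,g(-3,-h,34))-[331.6,202.6],proj(m,g(-3,h,34))-[354.2,199.6],
     proj(m,g(-7,-k,28))-[328.6,200.6],proj(m,g(-7,k,28))-[355.6,197.8],
     proj(m,f(0,0,-dd))-[342.6,226.5],
     .5*line(m,f(-20,-65,-dd),f(30,-65,-dd),[(265+22/2.5,160+60/2.5),(265+32/2.5,160+290/2.5)]),
     .5*line(m,f(-20,65,-dd),f(30,65,-dd),[(265+350/2.5,176),(265+378/2.5,160+270/2.5)])]
    for c,u,v in((s,(304,209),(311,219)),(d,(311.5,222.5),(318,232))):
        r+=[.3*(proj(c,g(0,0,34))-u),.3*(proj(c,g(0,0,0))-v)]
    return np.concatenate([np.ravel(x) for x in r])
if __name__=="__main__":
    w=least_squares(W,[477,-24,-.53]);print(w.x,w.fun.round(1))
    q=least_squares(S,[560,262,-.2,0,12]);print(q.x,q.fun.round(1))
    R,o=seat(q.x);print(o,R.round(3))
    np.savez("fit.npz",w=w.x,q=q.x,R=R,o=o)
```

```bash
python3 fit.py
```

```text
[483.63417808 -25.18068361  -0.63658118] [ 3.7  4.4  2.6  9.3 -4.  -2.5 -6.6 -2.2  5.1  0.2  8.7  1.2  1.1 -0.6
  3.3 -0.9  1.3  0.3  3.5  0.7]
[ 5.56629124e+02  2.60970980e+02 -2.26717034e-01  3.73883863e-02
  2.64315889e+01] [ 0.  -1.   0.6 -0.  -0.4  0.4  0.1  0.3  0.3 -0.2 -0.2  0.6 -0.7 -0.8
 -0.4  0.7 -0.1  0.  -0.4 -0.9 -0.4  0.2 -0.7 -0.3]
[523.49919838 268.61349291  83.        ] [[ 0.852  0.193 -0.487]
 [-0.158  0.981  0.112]
 [ 0.5   -0.019  0.866]]
```

Run:
```python
from fit import *
for u,z in (((7,252.8),64),((73.2,267.6),64),((128,222),0),((118,226.4),24),((57,212.4),24),((43,203),0)): print(u,z,atz(m,u,z))
```

```text
(7, 252.8) 64 [459.52174241 -51.95561782]
(73.2, 267.6) 64 [493.20143391   2.94550828]
(128, 222) 0 [470.49994953  35.27882398]
(118, 226.4) 24 [470.83070104  37.91843866]
(57, 212.4) 24 [436.9525684  -17.24817718]
(43, 203) 0 [420.91723413 -46.74587462]
```

```bash
sed -i 's/-48/-36/g; s/(-36,36,/(-36,48,/g; s/(-36,-36,/(-36,-48,/g' fit.py; python3 fit.py
```

Run:
```python
from h import *; from cell import ctrl
o=ctrl.get_obs();print(o['joint_positions'].round(3)); z=np.load("fit.npz")
w=z['w'];T=Ro.from_euler('xyz',o['eef_rot'])
for yw in (w[2]+np.pi/2,w[2]-np.pi/2):
    G=Ro.from_euler('xyz',[np.pi,0,yw]); print("rotvec",(T.inv()*G).as_rotvec(),"ty",G.as_matrix()[:,1])
print("tool-frame shift to handle xy",T.inv().apply(np.array([w[0],w[1],231])-o['tcp_pos']))
```

```text
[476.36727152 -23.66908625  -0.54713945] [ 0.9 -0.1  0.5 -0.4  0.6 -0.1 -1.7  0.3 -0.9 -0.7  0.5  0.3 -0.3  0.5
 -0.4  0.5 -0.3  0.6 -0.1  0.8]
[ 5.56629124e+02  2.60970980e+02 -2.26717034e-01  3.73883863e-02
  2.64315889e+01] [ 0.  -1.   0.6 -0.  -0.4  0.4  0.1  0.3  0.3 -0.2 -0.2  0.6 -0.7 -0.8
 -0.4  0.7 -0.1  0.  -0.4 -0.9 -0.4  0.2 -0.7 -0.3]
[523.49919838 268.61349291  83.        ] [[ 0.852  0.193 -0.487]
 [-0.158  0.981  0.112]
 [ 0.5   -0.019  0.866]]
[-0.825  0.193  0.343  1.656 -0.065  1.305  0.79 ]
rotvec [-3.18577494e-04  1.68195714e-03  1.80823089e+00] ty [ 8.54016206e-01 -5.20246404e-01  1.22464680e-16]
rotvec [-1.57618891e-03 -2.98544061e-04 -1.33336112e+00] ty [-8.54016206e-01  5.20246404e-01  1.22464680e-16]
tool-frame shift to handle xy [ -40.55420782 -277.11622852    0.43307437]
```

drive_effector(increments={"sx":[-8, -8, -8, -8, -8], "sy":[-46, -46, -46, -46, -46], "sz":[0, 0, 0, 0, 0], "ax":[0, 0, 0, 0, 0], "ay":[0, 0, 0, 0, 0], "az":[0, 0, 0, 0, 0]})

```text
time: 1.75
tcp_pos: [488.8, 24.6, 231.2]
eef_rot: [3.141, -0.0, 2.841]
contact_force: [0.2, -0.3, 0.4]
finger_gap: 85.5
finger_force: 0.0
```

drive_effector(increments={"sx":[0, 0, 0, 0, 0], "sy":[-47, 0, 0, 0, 0], "sz":[0, 0, 0, 0, 0], "ax":[0, 0, 0, 0, 0], "ay":[0, 0, 0, 0, 0], "az":[0.15, 0.15, 0.15, 0.15, 0.15]})

```text
time: 2.25
tcp_pos: [475.4, -18.6, 231.2]
eef_rot: [-3.141, -0.0, 2.084]
contact_force: [0.2, 0.0, -0.4]
finger_gap: 85.5
finger_force: 0.0
```

drive_effector(increments={"sx":[0, 0, 0, 0, 0], "sy":[0, 0, 0, 0, 0], "sz":[0, 0, 0, 0, 0], "ax":[0, 0, 0, 0, 0], "ay":[0, 0, 0, 0, 0], "az":[0.15, 0.15, 0.15, 0.15, 0.15]})

```text
time: 2.75
tcp_pos: [475.4, -18.5, 231.1]
eef_rot: [-3.141, -0.0, 1.335]
contact_force: [0.7, -0.0, 0.3]
finger_gap: 85.1
finger_force: 0.0
```

drive_effector(increments={"sx":[0, 0, 0, 0], "sy":[0, 0, 0, 0], "sz":[0, 0, 0, 0], "ax":[0, 0, 0, 0], "ay":[0, 0, 0, 0], "az":[0.15, 0.15, 0, 0]})

```text
time: 3.15
tcp_pos: [475.6, -19.0, 231.2]
eef_rot: [-3.141, 0.0, 1.044]
contact_force: [-0.3, 0.3, 0.5]
finger_gap: 85.2
finger_force: 0.0
```

Run:
```python
from h import *; from cell import ctrl; import pickle
m=ctrl.camera_model("wrist"); i=ctrl.read_camera("wrist")
cv2.imwrite("pics/w2.png",i); pickle.dump(m,open("w2.pkl","wb"))
z=np.load("fit.npz");w=z['w'];o=ctrl.get_obs();T=Ro.from_euler('xyz',o['eef_rot']);print(o['joint_positions'].round(2))
G=Ro.from_euler('xyz',[np.pi,0,w[2]+np.pi/2]);print((T.inv()*G).as_rotvec(),T.inv().apply([w[0]-o['tcp_pos'][0],w[1]-o['tcp_pos'][1],38-o['tcp_pos'][2]]))
R=Ro.from_euler('z',w[2]).as_matrix()
print(proj(m,[R@p+[w[0],w[1],0] for p in ([0,32,64],[0,-32,64],[-36,48,24],[-36,-48,24])]).round(1))
```

```text
[-0.54 -0.05  0.48  1.89  0.02  1.29 -0.6 ]
[-0.00019084  0.0001172   0.02034111] [ -3.42958004   2.93188781 193.23013607]
[[325.2 191.7]
 [323.6 258.3]
 [289.7 170.2]
 [290.  260. ]]
```

View pics/w2.png

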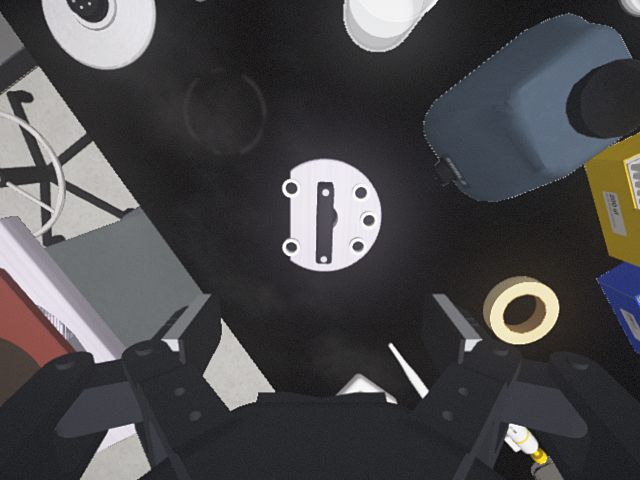

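The handle is where the fit predicted: screws at (325,192) and (323,259), wheel flat at column 290 and the bore's round side to the right. I'll descend now and grip the bar.

drive_effector(increments={"sx":[-3.4, 0, 0, 0, 0], "sy":[2.9, 0, 0, 0, 0], "sz":[40, 45, 45, 35, 20], "ax":[0, 0, 0, 0, 0], "ay":[0, 0, 0, 0, 0], "az":[0.02, 0, 0, 0, 0]})

```text
time: 3.7
tcp_pos: [474.8, -24.1, 43.6]
eef_rot: [-3.139, 0.002, 1.023]
contact_force: [0.5, 0.2, 1.2]
finger_gap: 85.4
finger_force: 0.0
```

drive_effector(increments={"sx":[0, 0, 0], "sy":[0, 0, 0], "sz":[8, 0, 0], "ax":[0, 0, 0], "ay":[0, 0, 0], "az":[0, 0, 0]})

```text
time: 4.0
tcp_pos: [477.3, -24.1, 39.3]
eef_rot: [3.141, -0.001, 1.02]
contact_force: [-0.8, 0.2, 0.1]
finger_gap: 85.4
finger_force: 0.0
```

drive_effector(increments={"sx":[0, 0, 0, 0, 0], "sy":[0, 0, 0, 0, 0], "sz":[0, 0, 0, 0, 0], "ax":[0, 0, 0, 0, 0], "ay":[0, 0, 0, 0, 0], "az":[0, 0, 0, 0, 0]}, finger_gap=10, clamp_n=90)

```text
time: 4.5
tcp_pos: [476.7, -24.2, 38.8]
eef_rot: [3.141, -0.0, 1.019]
contact_force: [3.1, 0.5, 0.6]
finger_gap: 14.3
finger_force: 87.9
```

drive_effector(increments={"sx":[0, 0, 0], "sy":[0, 0, 0], "sz":[0, 0, 0], "ax":[0, 0, 0], "ay":[0, 0, 0], "az":[0, 0, 0]})

```text
time: 4.8
tcp_pos: [476.7, -24.2, 38.7]
eef_rot: [3.141, -0.0, 1.019]
contact_force: [-1.9, 0.4, 5.9]
finger_gap: 14.5
finger_force: 88.3
```

```bash
python3 -c "
from cell import ctrl;o=ctrl.get_obs();print(o['contact_force'],o['ft_torque'])"
```

```text
[-1.91591906  0.43102382  5.85623377] [0.04351111 0.37036503 0.02863622]
```

drive_effector(increments={"sx":[0, 0, 0, 0, 0], "sy":[0, 0, 0, 0, 0], "sz":[-20, -40, -45, -45, -40], "ax":[0, 0, 0, 0, 0], "ay":[0, 0, 0, 0, 0], "az":[0, 0, 0, 0, 0]})

```text
time: 5.3
tcp_pos: [476.2, -24.5, 230.4]
eef_rot: [3.141, -0.0, 1.018]
contact_force: [0.9, 0.8, -2.4]
finger_gap: 14.5
finger_force: 88.0
```

drive_effector(increments={"sx":[0, 0, 0], "sy":[0, 0, 0], "sz":[0, 0, 0], "ax":[0, 0, 0], "ay":[0, 0, 0], "az":[0, 0, 0]})

```text
time: 5.6
tcp_pos: [475.6, -24.2, 226.8]
eef_rot: [-3.14, 0.002, 1.019]
contact_force: [-0.3, -0.3, -2.6]
finger_gap: 14.2
finger_force: 88.3
```

Create tgt.py:
```python
from h import *; from cell import ctrl; import sys
z=np.load("fit.npz");R=z['R'];o=z['o'];b=ctrl.get_obs();T=Ro.from_euler('xyz',b['eef_rot'])
G=Ro.from_matrix(np.c_[R[:,1],R[:,0],-R[:,2]])
for h in map(float,sys.argv[1:]):
    P=o+R[:,2]*(38.7+h); v=P-b['tcp_pos']
    print(h,"rv",(T.inv()*G).as_rotvec().round(4),"shift now-tool",T.inv().apply(v).round(1),"tgt-tool",G.inv().apply(v).round(1),"tgt",P.round(1))
rel=R.T@(b['tcp_pos']-o);print("tcp in seat",rel.round(1),"F seat",(R.T@b['contact_force']).round(1),"M",(R.T@b['ft_torque']).round(2))
print(b['joint_positions'].round(2),b['finger_gap'].round(1),b['contact_force'].round(1),b['ft_torque'].round(2))
```

```bash
python3 tgt.py 110
```

```text
110.0 rv [-0.5231  0.0768 -0.3539] shift now-tool [ 250.7 -183.2   14.9] tgt-tool [299.2 -77.3 -33.7] tgt [451.1 285.3 211.8]
tcp in seat [  77.3 -299.2  115. ] F seat [-1.5 -0.3 -2.2] M [-0.04  0.01 -0.03]Traceback (most recent call last):
  File "tgt.py", line 8, in <module>
    print(b['joint_positions'].round(2),b['finger_gap'].round(1),b['contact_force'].round(1),b['ft_torque'].round(2))
                                        ^^^^^^^^^^^^^^^^^^^^^
AttributeError: 'float' object has no attribute 'round'
```

```bash
sed -i 's/,b\[.finger_gap.\].round(1)/,b["finger_gap"]/' tgt.py
```

drive_effector(increments={"sx":[20, 35, 40, 40, 40], "sy":[-15, -26, -29, -29, -29], "sz":[2, 2, 2, 2, 2], "ax":[0, 0, 0, 0, 0], "ay":[0, 0, 0, 0, 0], "az":[0, 0, 0, 0, 0]})

```text
time: 6.1
tcp_pos: [458.0, 193.3, 216.4]
eef_rot: [-3.14, 0.003, 1.018]
contact_force: [1.7, -0.1, -2.2]
finger_gap: 14.7
finger_force: 88.3
```

drive_effector(increments={"sx":[40, 25, 11, 0, 0], "sy":[-29, -18, -8, 0, 0], "sz":[2, 2, 1, 0, 0], "ax":[0, 0, 0, -0.05, -0.1], "ay":[0, 0, 0, 0.008, 0.015], "az":[0, 0, 0, -0.034, -0.068]})

```text
time: 6.6
tcp_pos: [453.5, 283.5, 211.5]
eef_rot: [2.989, -0.012, 1.12]
contact_force: [-0.5, -0.7, -2.7]
finger_gap: 14.3
finger_force: 88.3
```

drive_effector(increments={"sx":[0, 0, 0, 0, 0], "sy":[0, 0, 0, 0, 0], "sz":[0, 0, 0, 0, 0], "ax":[-0.1, -0.1, -0.1, -0.073, 0], "ay":[0.015, 0.015, 0.015, 0.01, 0], "az":[-0.068, -0.068, -0.068, -0.048, 0]})

```text
time: 7.1
tcp_pos: [450.4, 284.4, 210.9]
eef_rot: [2.616, 0.021, 1.379]
contact_force: [0.5, -0.9, -1.7]
finger_gap: 15.3
finger_force: 88.4
```

drive_effector(increments={"sx":[0, 0, 0], "sy":[0, 0, 0], "sz":[0, 0, 0], "ax":[0, 0, 0], "ay":[0, 0, 0], "az":[0, 0, 0]})

```text
time: 7.4
tcp_pos: [453.1, 284.9, 213.4]
eef_rot: [2.617, 0.016, 1.374]
contact_force: [0.1, -0.9, -2.2]
finger_gap: 14.4
finger_force: 88.4
```

```bash
python3 tgt.py 110 60 37
```

```text
110.0 rv [ 0.0016 -0.0011 -0.0036] shift now-tool [-0.  -2.7  0.4] tgt-tool [ 0.  -2.7  0.4] tgt [451.1 285.3 211.8]
60.0 rv [ 0.0016 -0.0011 -0.0036] shift now-tool [-0.1 -2.7 50.4] tgt-tool [ 0.  -2.7 50.4] tgt [475.4 279.7 168.5]
37.0 rv [ 0.0016 -0.0011 -0.0036] shift now-tool [-0.1 -2.8 73.4] tgt-tool [ 0.  -2.7 73.4] tgt [486.6 277.1 148.6]
tcp in seat [  2.7  -0.  149.1] F seat [-0.9 -0.8 -2.1] M [0.02 0.75 0.01]
[-1.01 -0.07  0.04  2.07  0.58  1.02 -1.44] 14.388396549318571 [ 0.1 -0.9 -2.2] [0.16 0.73 0.  ]
```

drive_effector(increments={"sx":[0, 0, 0, 0, 0], "sy":[-1.5, -1, 0, 0, 0], "sz":[25, 25, 8, 0, 0], "ax":[0, 0, 0, 0, 0], "ay":[0, 0, 0, 0, 0], "az":[0, -0.003, 0, 0, 0]})

```text
time: 7.9
tcp_pos: [478.8, 279.8, 162.7]
eef_rot: [2.616, 0.017, 1.379]
contact_force: [0.1, -0.2, -1.9]
finger_gap: 14.8
finger_force: 88.3
```

drive_effector(increments={"sx":[0], "sy":[0], "sz":[0], "ax":[0], "ay":[0], "az":[0]})

```text
time: 8.0
tcp_pos: [478.7, 280.3, 163.1]
eef_rot: [2.615, 0.016, 1.379]
contact_force: [0.4, -0.2, -1.8]
finger_gap: 14.6
finger_force: 88.3
```

```bash
python3 tgt.py 50 40
```

Run:
```python
from h import *; from cell import ctrl; import pickle
z=np.load("fit.npz");R=z['R'];o=z['o'];b=ctrl.get_obs();T=Ro.from_euler('xyz',b['eef_rot']).as_matrix()
WR=np.c_[T[:,1],T[:,0],-T[:,2]];wo=b['tcp_pos']+38.7*T[:,2]
P=[];a=np.linspace(np.arccos(-.6),2*np.pi-np.arccos(-.6),60)-0
a=np.linspace(-np.arccos(-.6),np.arccos(-.6),60)
rim=lambda zz:[wo+WR@[60*np.cos(t),60*np.sin(t),zz] for t in a]
ims=[]
for n,(x,y) in (("scene",(255,155)),("side",(270,170))):
    i=ctrl.read_camera(n);m=ctrl.camera_model(n);cv2.imwrite(f"pics/{n}1.png",i)
    k=4;c=cv2.resize(i[y:y+120,x:x+100],None,fx=k,fy=k,interpolation=cv2.INTER_CUBIC)
    for pts,col in ((rim(0),(0,255,0)),(rim(24),(0,255,255)),([o+R@[13*np.cos(t),13*np.sin(t),0] for t in np.linspace(0,6.28,30)],(255,0,0))):
        q=((proj(m,pts)-[x-.5,y-.5]+0)*k).astype(np.int32);cv2.polylines(c,[q],True,col,1)
    q=((proj(m,[wo+WR@p for p in ([0,-32,64],[0,32,64])])-[x-.5,y-.5])*k).astype(int)
    for u in q: cv2.circle(c,tuple(map(int,u)),3,(0,0,255),1)
    ims.append(c)
cv2.imwrite("pics/c1.png",np.hstack(ims))
```

```text
50.0 rv [ 0.0033 -0.0036  0.0014] shift now-tool [-1.3 -0.   3.8] tgt-tool [-1.3 -0.   3.8] tgt [480.3 278.6 159.8]
40.0 rv [ 0.0033 -0.0036  0.0014] shift now-tool [-1.3 -0.1 13.8] tgt-tool [-1.3 -0.  13.8] tgt [485.2 277.5 151.2]
tcp in seat [ 0.   1.3 92.5] F seat [-0.5 -0.  -1.8] M [0.02 0.72 0.02]
[-0.98  0.01  0.07  2.1   0.62  0.9  -1.47] 14.632074730685629 [ 0.4 -0.2 -1.8] [0.15 0.71 0.01]
```

View pics/c1.png

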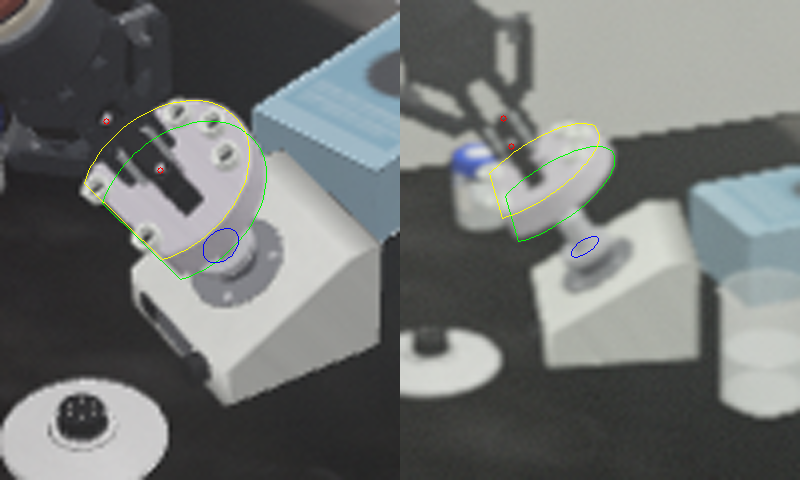

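The overlay of the predicted rim in the scene crop ((85,185) to (265,180)) lies on the actual wheel, and the predicted shoulder ring at (220,246) sits on the shaft. So the wheel hasn't slipped in the grip. I'll go in gently from here.

drive_effector(increments={"sx":[-1, 0, 0, 0], "sy":[0, 0, 0, 0], "sz":[6, 6, 3, 0], "ax":[0, 0, 0, 0], "ay":[0, 0, 0, 0], "az":[0, 0, 0, 0]})

```text
time: 8.5
tcp_pos: [485.8, 276.3, 148.2]
eef_rot: [2.616, 0.019, 1.379]
contact_force: [0.2, -0.2, -1.8]
finger_gap: 14.2
finger_force: 88.3
```

```bash
python3 tgt.py 30
```

```text
30.0 rv [ 0.0021 -0.0009  0.0019] shift now-tool [1.  0.7 7. ] tgt-tool [1.  0.7 7. ] tgt [490.  276.3 142.5]
tcp in seat [-0.7 -1.  75.7] F seat [-0.7 -0.1 -1.7] M [ 0.03  0.77 -0.05]
[-0.97  0.03  0.08  2.11  0.63  0.86 -1.47] 14.183862387322655 [ 0.2 -0.2 -1.8] [ 0.2   0.75 -0.04]
```

drive_effector(increments={"sx":[0, 0, 0, 0], "sy":[0, 0, 0, 0], "sz":[2, 2, 2, 0], "ax":[0, 0, 0, 0], "ay":[0, 0, 0, 0], "az":[0, 0, 0, 0]})

```text
time: 8.9
tcp_pos: [488.7, 276.0, 143.5]
eef_rot: [2.616, 0.018, 1.379]
contact_force: [-0.0, 0.0, -1.9]
finger_gap: 14.4
finger_force: 88.3
```

```bash
python3 tgt.py 26
```

```text
26.0 rv [ 0.0025 -0.0018  0.0018] shift now-tool [0.6 0.5 5.5] tgt-tool [0.6 0.5 5.5] tgt [492.  275.9 139. ]
tcp in seat [-0.5 -0.6 70.2] F seat [-1.   0.1 -1.6] M [-0.07  0.76 -0.03]
[-0.97  0.04  0.08  2.11  0.64  0.85 -1.48] 14.397153364184 [-0.   0.  -1.9] [ 0.1   0.75 -0.07]
```

drive_effector(increments={"sx":[0.5, 0, 0, 0], "sy":[0.4, 0, 0, 0], "sz":[1.5, 1.5, 1.5, 0], "ax":[0, 0, 0, 0], "ay":[0, 0, 0, 0], "az":[0, 0, 0, 0]})

```text
time: 9.3
tcp_pos: [491.4, 275.9, 139.8]
eef_rot: [2.616, 0.018, 1.379]
contact_force: [-0.8, 0.3, -1.6]
finger_gap: 14.2
finger_force: 88.3
```

```bash
python3 tgt.py 26
```

```text
26.0 rv [ 0.0025 -0.0018  0.0018] shift now-tool [0.1 0.1 1. ] tgt-tool [0.1 0.1 1. ] tgt [492.  275.9 139. ]
tcp in seat [-0.1 -0.1 65.7] F seat [-1.6  0.2 -1. ] M [-0.01  0.8  -0.  ]
[-0.97  0.05  0.08  2.11  0.64  0.84 -1.48] 14.166268619468253 [-0.8  0.3 -1.6] [ 0.15  0.78 -0.02]
```

drive_effector(increments={"sx":[0, 0, 0, 0], "sy":[0, 0, 0, 0], "sz":[1.5, 1.5, 0, 0], "ax":[0, 0, 0, 0], "ay":[0, 0, 0, 0], "az":[0, 0, 0, 0]})

```text
time: 9.7
tcp_pos: [492.8, 275.7, 137.4]
eef_rot: [2.616, 0.018, 1.379]
contact_force: [-0.7, 0.2, -1.1]
finger_gap: 14.4
finger_force: 88.3
```

```bash
python3 tgt.py 20
```

```text
20.0 rv [ 0.0026 -0.002   0.0018] shift now-tool [-0.   0.   4.2] tgt-tool [-0.   0.   4.2] tgt [494.9 275.2 133.8]
tcp in seat [-0.   0.  62.9] F seat [-1.2  0.1 -0.6] M [ 0.04  0.79 -0.02]
[-0.97  0.05  0.08  2.11  0.65  0.83 -1.48] 14.383980797795008 [-0.7  0.2 -1.1] [ 0.2   0.76 -0.01]
```

drive_effector(increments={"sx":[0, 0, 0, 0], "sy":[0, 0, 0, 0], "sz":[2, 2, 2, 0], "ax":[0, 0, 0, 0], "ay":[0, 0, 0, 0], "az":[0, 0, 0, 0]})

```text
time: 10.1
tcp_pos: [495.8, 274.8, 131.9]
eef_rot: [2.616, 0.018, 1.379]
contact_force: [0.0, -0.3, -2.5]
finger_gap: 14.4
finger_force: 88.3
```

```bash
python3 tgt.py 12
```

```text
12.0 rv [ 0.0024 -0.0016  0.0019] shift now-tool [0.1 0.1 5.9] tgt-tool [0.2 0.2 5.9] tgt [498.8 274.3 126.9]
tcp in seat [-0.2 -0.2 56.6] F seat [-1.2 -0.3 -2.3] M [-0.04  0.79  0.03]
[-0.96  0.06  0.09  2.11  0.65  0.82 -1.48] 14.426766426822603 [ 0.  -0.3 -2.5] [ 0.1   0.78 -0.01]
```

drive_effector(increments={"sx":[0, 0, 0, 0], "sy":[0, 0, 0, 0], "sz":[2, 2, 2, 0], "ax":[0, 0, 0, 0], "ay":[0, 0, 0, 0], "az":[0, 0, 0, 0]})

```text
time: 10.5
tcp_pos: [498.7, 274.2, 126.8]
eef_rot: [2.616, 0.018, 1.379]
contact_force: [0.4, -0.1, -1.8]
finger_gap: 14.6
finger_force: 88.3
```

```bash
python3 tgt.py 5
```

```text
5.0 rv [ 0.0024 -0.0017  0.002 ] shift now-tool [0.1 0.1 6.9] tgt-tool [0.1 0.2 6.9] tgt [502.2 273.5 120.8]
tcp in seat [-0.2 -0.1 50.6] F seat [-0.6 -0.  -1.8] M [-0.02  0.79  0.01]
[-0.96  0.07  0.09  2.12  0.66  0.81 -1.49] 14.568115662691953 [ 0.4 -0.1 -1.8] [ 0.12  0.78 -0.01]
```

Depth is about 12 mm short of the shoulder and nothing is touching. I'll keep going in small steps.

drive_effector(increments={"sx":[0, 0, 0, 0, 0], "sy":[0, 0, 0, 0, 0], "sz":[2, 2, 2, 1.5, 0], "ax":[0, 0, 0, 0, 0], "ay":[0, 0, 0, 0, 0], "az":[0, 0, 0, 0, 0]})

```text
time: 11.0
tcp_pos: [502.4, 273.4, 120.3]
eef_rot: [2.616, 0.018, 1.379]
contact_force: [-0.2, -0.1, -1.9]
finger_gap: 14.4
finger_force: 88.3
```

```bash
python3 tgt.py 0
```

```text
0.0 rv [ 0.0025 -0.0017  0.0019] shift now-tool [0.  0.1 4.5] tgt-tool [0.  0.1 4.5] tgt [504.6 273.  116.5]
tcp in seat [-0.1 -0.  43.2] F seat [-1.1 -0.1 -1.6] M [ 0.08  0.77 -0.02]
[-0.96  0.09  0.1   2.12  0.66  0.79 -1.49] 14.38475443078865 [-0.2 -0.1 -1.9] [0.23 0.74 0.01]
```

drive_effector(increments={"sx":[0, 0, 0, 0], "sy":[0, 0, 0, 0], "sz":[0.8, 0.8, 0.8, 0], "ax":[0, 0, 0, 0], "ay":[0, 0, 0, 0], "az":[0, 0, 0, 0]})

```text
time: 11.4
tcp_pos: [503.6, 273.3, 118.5]
eef_rot: [2.616, 0.018, 1.379]
contact_force: [-0.2, -0.2, -2.1]
finger_gap: 14.5
finger_force: 88.3
```

```bash
python3 tgt.py 0
```

```text
0.0 rv [ 0.0026 -0.002   0.0018] shift now-tool [-0.1  0.   2.3] tgt-tool [-0.1  0.   2.3] tgt [504.6 273.  116.5]
tcp in seat [-0.   0.1 41. ] F seat [-1.2 -0.2 -1.7] M [-0.    0.83  0.06]
[-0.96  0.09  0.1   2.12  0.66  0.79 -1.49] 14.46597498651688 [-0.2 -0.2 -2.1] [0.13 0.82 0.04]
```

drive_effector(increments={"sx":[0, 0, 0], "sy":[0, 0, 0], "sz":[0.8, 0.7, 0], "ax":[0, 0, 0], "ay":[0, 0, 0], "az":[0, 0, 0]})

```text
time: 11.7
tcp_pos: [504.3, 273.1, 117.2]
eef_rot: [2.616, 0.018, 1.379]
contact_force: [-0.3, -0.8, -1.8]
finger_gap: 14.4
finger_force: 88.5
```

```bash
python3 tgt.py 0
```

```text
0.0 rv [ 0.0026 -0.0021  0.0018] shift now-tool [-0.1 -0.   0.8] tgt-tool [-0.1 -0.   0.8] tgt [504.6 273.  116.5]
tcp in seat [ 0.   0.1 39.5] F seat [-1.  -0.8 -1.5] M [-0.01  0.76 -0.01]
[-0.96  0.09  0.1   2.12  0.67  0.78 -1.49] 14.442654686552025 [-0.3 -0.8 -1.8] [ 0.14  0.75 -0.03]
```

drive_effector(increments={"sx":[0, 0, 0], "sy":[0, 0, 0], "sz":[0.6, 0.6, 0], "ax":[0, 0, 0], "ay":[0, 0, 0], "az":[0, 0, 0]})

```text
time: 12.0
tcp_pos: [504.6, 273.4, 117.1]
eef_rot: [2.615, 0.017, 1.379]
contact_force: [-11.0, -2.7, 11.0]
finger_gap: 14.5
finger_force: 91.0
```

```bash
python3 tgt.py 0
```

```text
0.0 rv [ 0.003  -0.0024  0.0017] shift now-tool [-0.4 -0.2  0.6] tgt-tool [-0.4 -0.2  0.6] tgt [504.6 273.  116.5]
tcp in seat [ 0.2  0.4 39.3] F seat [-3.4 -5.  14.6] M [-1.13  1.33  0.  ]
[-0.96  0.1   0.1   2.12  0.67  0.78 -1.49] 14.515813788355649 [-11.   -2.7  11. ] [-0.7   1.49 -0.59]
```

Contact at the shoulder: about 15 N along the axis, at the expected depth. I'll ease off a little, then release and look.

drive_effector(increments={"sx":[0, 0], "sy":[0, 0], "sz":[-0.4, 0], "ax":[0, 0], "ay":[0, 0], "az":[0, 0]})

```text
time: 12.2
tcp_pos: [504.5, 273.3, 117.1]
eef_rot: [2.615, 0.017, 1.379]
contact_force: [-7.1, -1.1, 7.2]
finger_gap: 14.6
finger_force: 89.8
```

```bash
python3 tgt.py 0
```

```text
0.0 rv [ 0.0029 -0.0025  0.0017] shift now-tool [-0.3 -0.1  0.6] tgt-tool [-0.3 -0.1  0.6] tgt [504.6 273.  116.5]
tcp in seat [ 0.1  0.3 39.3] F seat [-2.3 -2.6  9.6] M [-0.71  1.11  0.01]
[-0.96  0.1   0.1   2.12  0.67  0.78 -1.49] 14.601096519490891 [-7.1 -1.1  7.2] [-0.4   1.2  -0.36]
```

drive_effector(increments={"sx":[0, 0, 0], "sy":[0, 0, 0], "sz":[0, 0, 0], "ax":[0, 0, 0], "ay":[0, 0, 0], "az":[0, 0, 0]}, finger_gap=30)

```text
time: 12.5
tcp_pos: [504.8, 273.1, 116.6]
eef_rot: [2.616, 0.018, 1.379]
contact_force: [-0.7, -0.3, 0.5]
finger_gap: 29.8
finger_force: 0.0
```

drive_effector(increments={"sx":[0, 0, 0], "sy":[0, 0, 0], "sz":[0, 0, 0], "ax":[0, 0, 0], "ay":[0, 0, 0], "az":[0, 0, 0]}, finger_gap=84)

```text
time: 12.8
tcp_pos: [504.7, 273.0, 116.5]
eef_rot: [2.616, 0.018, 1.379]
contact_force: [0.2, 0.3, 0.5]
finger_gap: 72.2
finger_force: 0.0
```

```bash
python3 tgt.py 0
```

```text
0.0 rv [ 0.0027 -0.0021  0.0018] shift now-tool [-0.1 -0.  -0. ] tgt-tool [-0.1 -0.  -0. ] tgt [504.6 273.  116.5]
tcp in seat [ 0.   0.1 38.7] F seat [0.4 0.4 0.4] M [ 0.03  0.48 -0.01]
[-0.96  0.1   0.1   2.12  0.67  0.78 -1.49] 72.15911425688145 [0.2 0.3 0.5] [ 0.12  0.46 -0.  ]
```

drive_effector(increments={"sx":[0, 0, 0, 0, 0], "sy":[0, 0, 0, 0, 0], "sz":[-10, -20, -30, -40, -40], "ax":[0, 0, 0, 0, 0], "ay":[0, 0, 0, 0, 0], "az":[0, 0, 0, 0, 0]})

```text
time: 13.3
tcp_pos: [434.8, 288.4, 239.2]
eef_rot: [2.616, 0.018, 1.379]
contact_force: [1.1, 0.2, 0.9]
finger_gap: 83.9
finger_force: 0.0
```

drive_effector(increments={"sx":[0, 0, 0], "sy":[0, 0, 0], "sz":[0, 0, 0], "ax":[0, 0, 0], "ay":[0, 0, 0], "az":[0, 0, 0]})

```text
time: 13.6
tcp_pos: [436.0, 288.0, 237.0]
eef_rot: [2.616, 0.019, 1.379]
contact_force: [-0.2, -0.4, -0.2]
finger_gap: 84.2
finger_force: 0.0
```

Create ov.py:
```python
from h import *; from cell import ctrl
z=np.load("fit.npz");R=z['R'];o=z['o']
a=np.linspace(-np.arccos(-.6),np.arccos(-.6),60)
rim=lambda zz:[o+R@[60*np.cos(t),60*np.sin(t),zz] for t in a]
ims=[]
for n,x,y,w,h,k in (("scene",265,165,100,100,4),("wrist",210,120,200,200,2)):
    m=ctrl.camera_model(n);i=ctrl.read_camera(n)
    c=cv2.resize(i[y:y+h,x:x+w],None,fx=k,fy=k,interpolation=cv2.INTER_CUBIC)
    for pts,col in ((rim(0),(0,255,0)),(rim(24),(0,255,255)),):
        cv2.polylines(c,[((proj(m,pts)-[x-.5,y-.5])*k).astype(np.int32)],True,col,1)
    for u in (proj(m,[o+R@p for p in ([0,-32,64],[0,32,64])])-[x-.5,y-.5])*k: cv2.circle(c,tuple(map(int,u)),4,(0,0,255),1)
    ims.append(c)
cv2.imwrite("pics/fin.png",np.hstack(ims))
```

```bash
python3 ov.py
```

```text
(no output)
```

View pics/fin.png

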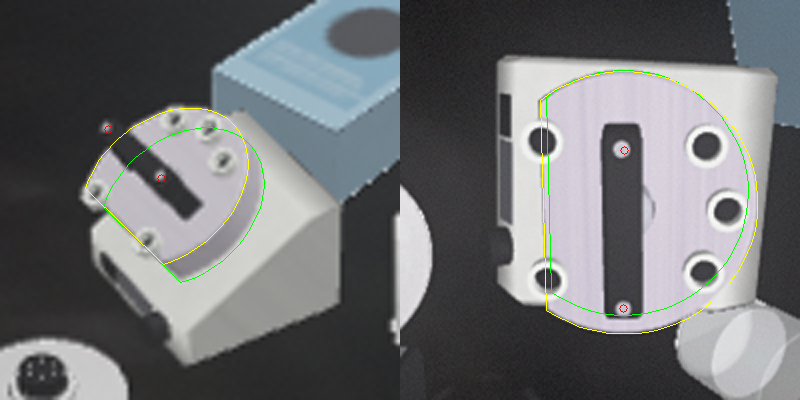

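The wheel now sits on the predicted seated outline in both views: rim, flat and screw tops at (622,150) and (623,308). The gripper is clear, so I'm handing in.

```bash
python3 -c "
from cell import ctrl;print(ctrl.hand_in())"
```

```text
the job is handed in; nothing more can be done
None
```

The tube wheel is seated on the drive shaft with its flat matched to the shaft's, released and handed in at about 14 s; peak contact force read about 15 N, and the rotor cover, jar and timer were not touched.

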